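# Close the order-pad case: tuck its tab under the lip

### The arm

A 6-joint arm with a two-finger parallel gripper is mounted at the origin on a cart in front of the work surface, level with it; the furniture and walls round the work are solid. World frame = base frame: x ahead of the robot, y to its left, z up, the work surface at z = 0. Lengths are in m, angles in rad, forces in N, time in s.
With the tool pointing down it reaches from about 0.35 to 0.975 m from the base axis. Payload 4.9 kg.
Tool frame: the origin (TCP) lies midway between the tips of the shut fingers; the grasp point (between the pads) lies 19 mm behind it; z points along the fingers, y is the line along which they close (so a half turn about z gives the same grasp; the last joint's range is limited). The gripper opens to 85 mm and grips with 20 to 120 N. Pads are 22 mm wide; open, the fingers measure 114 mm over their backs; the gripper's body (76 mm by 85 mm) begins 54 mm behind the grasp point. The pads swing forward as they close: fully open they stand 13 mm farther back than shut.
Start: joints at [1.148, 0.053, 1.613, -0, 1.476, -0.119], TCP at [0.187, 0.596, 0.231] pointing down, gripper open.
Joint ranges: [-3.01, 3.01], [-1.01, 2.22], [0.06, 2.58], [-1.02, 4.17], [0.09, 2.62], [-3.14, 3.14]. Speed limits (rad/s): [2.57, 2.57, 3.14, 3.14, 3.14, 3.14].

### API

Orientations are given as a unit quaternion [w, x, y, z].
In Python, from plant import state, grab_frame, camera_info, job_done, spot_in, masks_of, pinpoint gives the robot as it stands.
- The arm moves only by the shell command python3 -m handwheel 'ROWS' [OPENING]. ROWS is JSON, a list that holds one entry, the list of rows, each a list of 6 numbers: the shift along the world's x, y, z in m, then the turn, a rotation vector about the world's x, y, z in degrees. In form: [[[tx, ty, tz, ax, ay, az], ...]]. A call has 1 to 20 rows; each row shifts and turns the commanded pose from where the row before left it; what a row does not reach is not made up. A row lasts 1/12 s, in which the tool goes at most 41.7 mm and 7.16 degrees, less where a joint would pass 70% of its speed; a pose out of reach is approached as far as the arm can. A call is refused whole if a number of a shift passes 0.0417 or a number of a turn 7.16, either way. A call with a gripper value outside its range is refused whole. OPENING is the opening, from 0 (shut) to 1 (fully open), set as the call begins (- or left out, the last holds). The fingers move at their own pace and stop on an object; the grip force is fixed at half the most. Time passes only in rows, so rows that do not move let the fingers close. It gives the time, the measured TCP pose, the force, the opening and the grip force at its end, in the units of the state.
- state(): the state, without advancing time (a new reading comes with each control period).
- grab_frame(name): name is "side" or "top" or "wrist"; returns (picture, depth): 480x640x3 uint8, blue, green, red; 480x640 float32, m along the optical axis (not along the pixel's ray), 0 where there is no reading.
- camera_info(name): a dict with "fx", "fy", "cx", "cy" (pixels), "T" (4x4, takes a point from camera to world coordinates). Camera axes: x right, y up, looking along -z (the intrinsics and any distortion apply to the point x, -y, -z); pixel columns grow to the right and rows downward; lengths in m; the calibration is good to about 2 mm. A picture is of the moment at which its call begins: read the wrist's pose just before it. camera_info takes no time and is no camera call; for the wrist camera it gives the pose at the moment of the call.
- job_done(): hands the job in; it is judged then, once.
Trained networks look in the newest picture that a camera, given by its name, has taken for a name from the list of things; names that differ only in an ending like _2 or _b are one class to them, and where a whole thing is asked for, a point or a joint stands for the part that bears it (a point fixed in the world has none). Each returns a list of dicts, best first, with "conf" (0 to 1); they miss things now and then, are a little off and sometimes report something else, mostly with a low value. They report only what shows in the picture. A call takes as long as a camera call. They do not tell look-alikes from the thing itself.
- spot_in(camera, thing): "box" ([left, top, width, height] in pixels, round what is visible of it).
- masks_of(camera, thing): "region" (480x640 bool, what is visible of it) and "box" ([left, top, width, height] in pixels, round what is visible of it).
- pinpoint(camera, thing): "position" ([column, row] in pixels: a listed point, or the origin of a listed thing).
The state is a dict: "time": time; "joint_pos": joint angles; "joint_vel": joint speeds; "joint_efforts": joint torques, N m; "tool_pos": TCP position; "tool_rot": TCP orientation; "contact_force": force on the tool from outside, world axes, zero at the start; "ft_torque": the same for the moment, N m; "gripper_width": opening from 0.0 (shut) to 1.0 (fully open); "grasp_force": force on a finger pad.
Only numpy, scipy, OpenCV 4.12 (cv2) and the standard library are available. Lean on these libraries where they do the work, as an engineer would, in place of code of your own. Each camera call takes 0.05 s, during which the arm holds its last target. There are 200 camera calls.

### The job

Close the brown leather order-pad case for the night: bend the tab at the free end of its half-open cover down towards the pad, fold the cover over the pad, and press on the crease between cover and tab so that the tab's edge slides fully in beneath the case's retaining lip and cover and tab lie flat. Only push and press with the fingertips or the outside of the fingers: do not pick the case up or shove it along the bar, and leave the glasses and other things around it where they are.

Things in the scene. Friction and masses are not known exactly. Their poses are not given: they have to be found in the camera images.
- case: Shallow brown leather case of stiff board with a white order pad in it, 152 (x) x 134 (y) x 26 mm high, 0.65 kg, loose, flat on the bar. Origin: centre of its underside. x runs level from the spine (hinge, x = -72 mm; on the left as the robot sees it) to the retaining lip, y along the spine, z up. Tray walls are 13.5 mm high; from x = +16 to +75 mm a 14 mm high ledge carries the tucked tab.
- spine (a point): Middle of the cover's hinge line, which runs along the case's y axis, 16 mm above the bar, at x = -72 mm of the case.
- crease (a point): Middle of the crease between cover and tab, 100 mm from the hinge line; it moves with the cover. With the case closed it lies 16 mm above the bar at x = +28 mm of the case.
- tab_edge (a point): Middle of the tab's free edge, 42 mm from the crease; it moves with the tab. With the case closed it lies at x = +70 mm of the case, 16 mm above the bar, 13 mm in beyond the lip's mouth.
- lip_mouth (a point): Middle of the slot's mouth below the lip's inner edge, at x = +57 mm of the case, 18.5 mm above the bar. The lip is a 3 mm thick, 126 mm wide strip from x = +57 to +75 mm with two brass rivets, flared towards the spine: the slot over the ledge is 9 mm high at the mouth, 5.5 mm at the back, 114 mm wide, 15 mm deep; the lip's top is 26 mm above the bar at the mouth.
- cover (a joint): Angle of the cover (100 x 128 x 3 mm, stiff board) in rad: 0 closed and level, growing as it opens; 1.57 upright, stop at 1.75. At the start it stands half open, 1.1 to 1.6. The spine is stiff, 0.15 N m: the cover stays where it is left.
- tab (a joint): Bend of the tab (42 x 104 x 3 mm, on the cover's free end) in rad: 0 in line with the cover, growing as it bends to the pad's side (down); -0.05 to 2.0; starts at 0 to 0.3. Soft crease (0.012 N m), stays put. Bent under 0.95 it lands on top of the lip; bent 1.1 to 1.65 its edge lands on the ledge before the lip, and pressing the crease down (5 N) flattens it and drives the edge under the lip.
- jigger: Steel bar jigger, 43 mm wide, 76 mm high, standing; leave it. Origin: centre of its underside.
- tumbler: Tumbler glass, 64 mm wide, 84 mm high, standing; leave it. Origin: centre of its underside.
- tumbler_b: Second tumbler glass of the same size, farther right; leave it.
- goblet: Stemmed goblet, 53 mm wide, 114 mm high, standing to the left of the case; leave it. Origin: centre of its underside.
- cork: Wine cork lying on the bar beyond the spine side of the case, 46 x 34 x 22 mm; leave it.
- pencil: Pencil lying at the front left, 135 x 86 mm over all, 8 mm high; leave it.
- corkscrew: Corkscrew with a wooden handle lying at the front right, 103 x 120 x 23 mm; leave it.
Not all that is in view belongs to the job. What is shaped like the tumbler_b but red or turquoise is not meant.

How it is judged:
By the outcome, as a careful person would: the job done as asked, in the order asked, and still so for the second after the job is handed in, with the robot touching nothing.
It also fails if it takes over 48 s, if anything falls off the work surface, if the arm or the gripper's body presses on something with over 40 N, if the wrist force passes 120 N, or if a joint passes its speed limit or range.

## Working session

There is one attempt and no reset: what is moved stays moved. The work goes in short steps, Python scripts to look and compute and a shell command to move; the robot and the scene stay as the last step left them, time stands still between calls to the robot, and variables do not carry over. Pictures are saved under pics/ and viewed, at most 10 in all, crops included, and the job is handed in when it is done.

```bash
mkdir -p pics; cat > h.py <<'E'
import numpy as np,cv2
from plant import *
def ray(ci,px):
    d=np.array([(px[0]-ci["cx"])/ci["fx"],-(px[1]-ci["cy"])/ci["fy"],-1.]);return d
def world(ci,px,dep):
    T=np.array(ci["T"]);return T[:3,:3]@(ray(ci,px)*dep)+T[:3,3]
def onz(ci,px,z):
    T=np.array(ci["T"]);d=T[:3,:3]@ray(ci,px);o=T[:3,3];return o+d*(z-o[2])/d[2]
def proj(ci,p):
    T=np.array(ci["T"]);q=T[:3,:3].T@(np.array(p)-T[:3,3]);return np.array([ci["cx"]+ci["fx"]*q[0]/-q[2],ci["cy"]-ci["fy"]*q[1]/-q[2]])
E
python3 - <<'E'
from h import *
for c in ("top","side"):
    im,d=grab_frame(c);cv2.imwrite(f"pics/{c}0.png",im);ci=camera_info(c)
    print(c,{k:(np.round(v,3).tolist()) for k,v in ci.items()})
    for t in ("case","spine","crease","tab_edge","lip_mouth"):
        for r in pinpoint(c,t)[:1]:
            u,v=r["position"];z=d[int(np.clip(v,0,479)),int(np.clip(u,0,639))]
            print(t,round(r["conf"],2),np.round([u,v]),np.round(world(ci,(u,v),z),3),z)
    for t in ("jigger","tumbler","goblet","cork","pencil","corkscrew"):
        for r in spot_in(c,t)[:3]: 
            b=r["box"]; print(t,round(r["conf"],2),np.round(b),np.round(onz(ci,(b[0]+b[2]/2,b[1]+b[3]/2),.04),3))
print(state())
E
```

```text
top {'fx': 583.542, 'fy': 583.542, 'cx': 310.384, 'cy': 245.145, 'T': [[-0.007, 0.997, -0.077, 0.376], [-1.0, -0.009, -0.02, -0.052], [-0.021, 0.077, 0.997, 1.274], [0.0, 0.0, 0.0, 1.0]]}
case 0.85 [277. 236.] [0.494 0.045 0.011] 1.2703683
spine 0.7 [244. 218.] [0.536 0.12  0.002] 1.2843202
crease 0.65 [253. 222.] [0.512 0.084 0.125] 1.159035
tab_edge 0.64 [258. 226.] [0.502 0.073 0.15 ] 1.1325656
lip_mouth 0.74 [304. 249.] [ 0.464 -0.013  0.024] 1.2544225
jigger 0.69 [411. 193.  22.  25.] [ 0.554 -0.266  0.04 ]
tumbler 0.82 [412. 243.  36.  35.] [ 0.436 -0.279  0.04 ]
tumbler 0.79 [464. 191.  40.  32.] [ 0.549 -0.396  0.04 ]
tumbler 0.66 [466. 240.  38.  32.] [ 0.444 -0.396  0.04 ]
goblet 0.61 [141. 213.  36.  35.] [0.507 0.297 0.04 ]
cork 0.65 [410. 192.  21.  23.] [ 0.558 -0.263  0.04 ]
cork 0.46 [192. 187.  15.  18.] [0.579 0.21  0.04 ]
pencil 0.67 [182. 278.  35.  56.] [0.344 0.209 0.04 ]
corkscrew 0.67 [370. 276.  50.  38.] [ 0.365 -0.205  0.04 ]
side {'fx': 544.871, 'fy': 544.871, 'cx': 322.948, 'cy': 237.49, 'T': [[0.999, 0.034, -0.023, 0.444], [-0.036, 0.478, -0.878, -1.065]
[... 786 characters left out ...]
.2, 'joint_pos': array([ 1.14797863e+00,  5.27063459e-02,  1.61288478e+00, -1.34091532e-05,
        1.47598959e+00, -1.19007398e-01]), 'joint_vel': array([ 0.00099985, -0.00058612, -0.0012262 , -0.00048375, -0.00215725,
       -0.00154729]), 'joint_efforts': array([ 1.87236587e-04, -3.93681693e+01, -3.70459306e+01, -9.18950241e-05,
        2.30735841e-04,  9.86827729e-06]), 'tool_pos': array([0.18697739, 0.59636579, 0.23130874]), 'tool_rot': array([8.02823789e-06, 1.51320987e-01, 9.88484678e-01, 3.96453773e-06]), 'contact_force': array([ 0.00555801,  0.39419463, -0.07367699]), 'ft_torque': array([ 0.01465535, -0.0581369 , -0.01045059]), 'grasp_force': 0.0, 'gripper_width': 1.002286947810016}
```

View pics/top0.png

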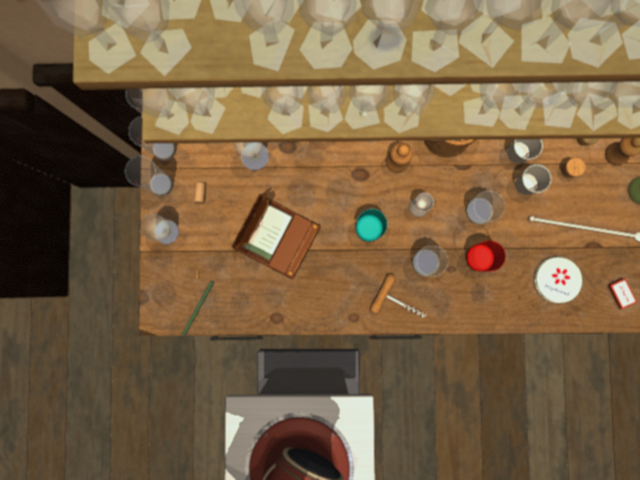

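View pics/side0.png

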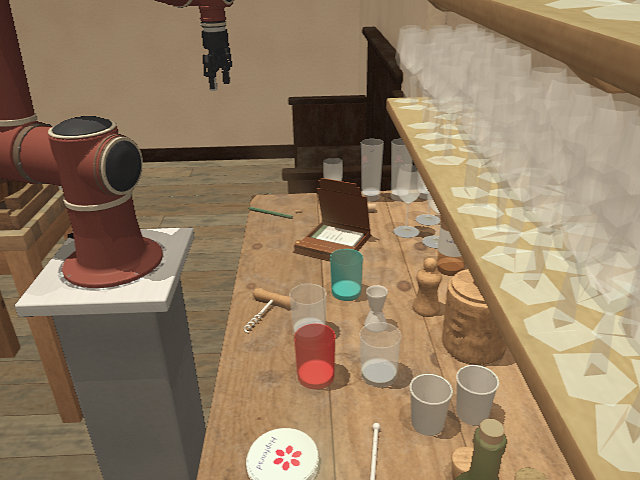

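Top view: the case is at about (277,236), with its spine at upper left (244,218), lip at lower right (304,249) and cover standing. The cork is at (199,195) and the goblet near (160,230). Turquoise (371,225) and red (485,256) tumblers are the look-alikes, and nothing needs doing with them. There is only one case, so it isn't ambiguous. Next I'll fit the case pose and the cover plane.

```bash
python3 - <<'E'
from h import *
P=[]
for c in ("top","side"):
    im,d=grab_frame(c);ci=camera_info(c);T=np.array(ci["T"])
    m=masks_of(c,"case")[0]["region"]
    for t,z in (("case",0),("spine",.016),("lip_mouth",.0185)):
        print(c,t,[(round(r["conf"],2),np.round(onz(ci,r["position"],z),4)) for r in pinpoint(c,t)[:1]])
    m=cv2.dilate(m.astype(np.uint8),np.ones((5,5)))>0
    v,u=np.nonzero(m&(d>0));Z=d[v,u]
    q=np.stack([(u-ci["cx"])/ci["fx"]*Z,-(v-ci["cy"])/ci["fy"]*Z,-Z],1)@T[:3,:3].T+T[:3,3]
    low=q[(q[:,2]>.008)&(q[:,2]<.032)]
    r=cv2.minAreaRect(low[:,:2].astype(np.float32)*1000);print(c,"rect",r,len(low))
    hi=q[q[:,2]>.035];print(len(hi),"zmax",q[:,2].max())
    P.append(hi)
    if c=="side": S=hi
np.save("side.npy",S);np.save("top.npy",P[0])
a=-118*np.pi/180
for z0 in np.arange(.035,.16,.01):
    for n,h in zip("ts",P):
        s=h[(h[:,2]>=z0)&(h[:,2]<z0+.01)]
        if len(s)>3: print(n,round(z0+.005,3),len(s),np.round(np.median(s,0),3),np.round(s[:,:2].min(0),3),np.round(s[:,:2].max(0),3))
E
```

```text
top case [(0.72, array([0.4983, 0.0443, 0.    ]))]
top spine [(0.84, array([0.5282, 0.1114, 0.016 ]))]
top lip_mouth [(0.87, array([ 0.4708, -0.012 ,  0.0185]))]
top rect ((495.2014465332031, 48.92365264892578), (151.54345703125, 129.8506622314453), 61.79307556152344) 2905
667 zmax 0.15399286757247355
side case [(0.89, array([0.4951, 0.0558, 0.    ]))]
side spine [(0.81, array([0.5303, 0.1259, 0.016 ]))]
side lip_mouth [(0.3, array([ 0.4401, -0.3024,  0.0185]))]
side rect ((540.0101318359375, 130.04278564453125), (348.4990234375, 130.3513946533203), 61.12851333618164) 1788
1847 zmax 0.15047827848309214
t 0.04 29 [0.518 0.112 0.041] [0.469 0.08 ] [0.578 0.138]
s 0.04 154 [0.524 0.105 0.04 ] [0.469 0.073] [0.586 0.296]
t 0.05 23 [0.528 0.105 0.052] [0.474 0.076] [0.578 0.131]
s 0.05 155 [0.528 0.099 0.05 ] [0.469 0.069] [0.581 0.134]
t 0.06 24 [0.518 0.106 0.06 ] [0.47  0.074] [0.579 0.133]
s 0.06 164 [0.523 0.099 0.06 ] [0.467 0.067] [0.58  0.282]
t 0.07 32 [0.53  0.097 0.07 ] [0.467 0.072] [0.574 0.131]
s 0.07 200 [0.519 0.1   0.071] [ 0.465 -0.144] [0.577 0.286]
t 0.08 26 [0.52  0.0
[... 216 characters left out ...]
]
t 0.1 32 [0.521 0.093 0.1  ] [0.463 0.063] [0.574 0.125]
s 0.1 178 [0.52 0.09 0.1 ] [0.463 0.058] [0.573 0.122]
t 0.11 66 [0.517 0.092 0.111] [0.461 0.06 ] [0.572 0.12 ]
s 0.11 157 [0.52  0.086 0.11 ] [0.461 0.056] [0.573 0.122]
t 0.12 103 [0.516 0.087 0.121] [0.467 0.062] [0.566 0.114]
s 0.12 122 [0.514 0.082 0.12 ] [0.468 0.058] [0.559 0.11 ]
t 0.13 100 [0.51  0.084 0.13 ] [0.466 0.056] [0.558 0.11 ]
s 0.13 124 [0.514 0.078 0.13 ] [0.466 0.054] [0.557 0.105]
t 0.14 117 [0.508 0.079 0.141] [0.463 0.053] [0.554 0.103]
s 0.14 119 [0.512 0.072 0.14 ] [0.466 0.049] [0.556 0.1  ]
t 0.15 88 [0.507 0.074 0.148] [0.468 0.051] [0.546 0.096]
s 0.15 58 [0.506 0.072 0.147] [0.468 0.051] [0.547 0.092]
```

Case centre ≈ (0.495, 0.050), with its x axis along (-0.473, -0.881). The cover is at ≈ 1.32 rad and the tab at ≈ 0.28, so the crease is at case x ≈ -47 mm, z ≈ 0.113. I'll close the gripper, move behind the cover and align with it.

```bash
python3 -m handwheel '[[[0.0209,-0.0269,0,0,0,-0.64],[0.0209,-0.0269,0,0,0,-0.64],[0.0209,-0.0269,0,0,0,-0.64],[0.0209,-0.0269,0,0,0,-0.64],[0.0209,-0.0269,0,0,0,-0.64],[0.0209,-0.0269,0,0,0,-0.64],[0.0209,-0.0269,0,0,0,-0.64],[0.0209,-0.0269,0,0,0,-0.64],[0.0209,-0.0269,0,0,0,-0.64],[0.0209,-0.0269,0,0,0,-0.64],[0.0209,-0.0269,0,0,0,-0.64],[0.0209,-0.0269,0,0,0,-0.64],[0.0209,-0.0269,0,0,0,-0.64],[0.0209,-0.0269,0,0,0,-0.64],[0.0209,-0.0269,0,0,0,-0.64],[0.0209,-0.0269,0,0,0,-0.64],[0.0209,-0.0269,0,0,0,-0.64],[0,0,0,0,0,0],[0,0,0,0,0,0]]]' 0
```

```text
time: 3.28
tool_pos: [0.5429, 0.1378, 0.2312]
tool_rot: [-0.0, 0.246, 0.969, 0.0]
contact_force: [0.2, 0.3, -0.1]
gripper_width: 0.003
grasp_force: 0.0
```

```bash
python3 -m handwheel '[[[0,0,-0.027,0,0,0],[0,0,-0.027,0,0,0],[0,0,-0.027,0,0,0],[0,0,-0.028,0,0,0],[-0.0028,-0.0053,0,0,0,0],[-0.0028,-0.0053,0,0,0,0],[-0.0028,-0.0053,0,0,0,0],[-0.0028,-0.0053,0,0,0,0],[-0.0028,-0.0053,0,0,0,0],[-0.0028,-0.0053,0,0,0,0],[-0.0028,-0.0053,0,0,0,0],[-0.0028,-0.0053,0,0,0,0],[-0.0028,-0.0053,0,0,0,0],[-0.0028,-0.0053,0,0,0,0],[-0.0028,-0.0053,0,0,0,0],[-0.0028,-0.0053,0,0,0,0]]]'
python3 - <<'E'
from h import *
im,d=grab_frame("side");cv2.imwrite("pics/side1.png",cv2.resize(im[130:290,240:440],(800,640),interpolation=3)[:600])
E
```

```text
time: 4.62
tool_pos: [0.5084, 0.0749, 0.1224]
tool_rot: [0.0, 0.244, 0.97, -0.0]
contact_force: [-0.3, 0.1, 0.6]
gripper_width: 0.0
grasp_force: 0.2
```

View pics/side1.png

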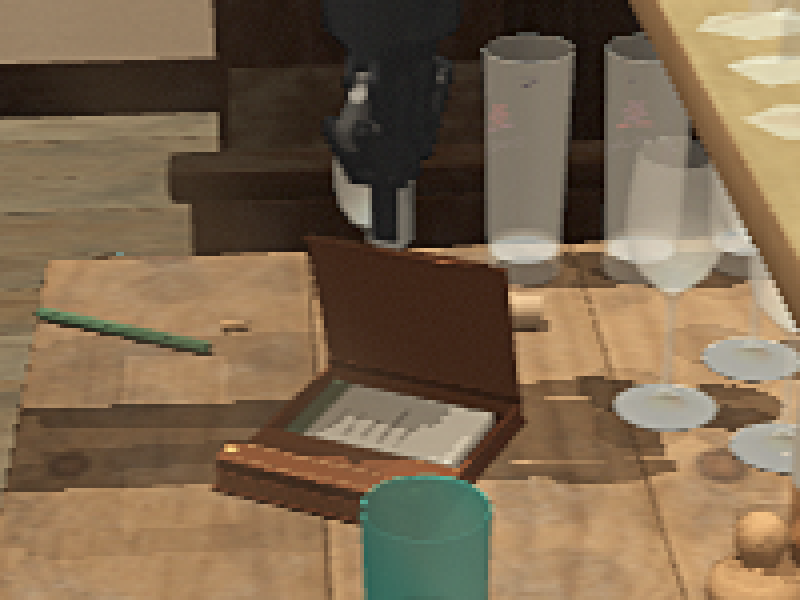

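The crop shows the tab folded forward beneath the fingertip, at about (390,245) in the crop. The cover still stands. I'll slide outward and press a little lower to bend the tab to ~1.35 rad.

```bash
python3 -m handwheel '[[[-0.0028,-0.0053,0,0,0,0],[-0.0028,-0.0053,-0.001,0,0,0],[-0.0028,-0.0053,-0.002,0,0,0],[0,0,-0.003,0,0,0],[0,0,-0.003,0,0,0],[0,0,-0.001,0,0,0],[0,0,0,0,0,0]]]'
python3 -m handwheel '[[[0,0,0.03,0,0,0],[0,0,0.03,0,0,0],[0.01,0.018,0.02,0,0,0],[0.01,0.018,0,0,0,0],[0.01,0.018,0,0,0,0],[0.01,0.018,0,0,0,0],[0.01,0.018,0,0,0,0],[0.005,0.01,0,0,0,0],[0,0,0,0,0,0]]]'
cat > m.py <<'E'
from h import *
P=[]
for c in ("side","top"):
    im,d=grab_frame(c);ci=camera_info(c);T=np.array(ci["T"])
    v,u=np.nonzero(d>0);Z=d[v,u]
    q=np.stack([(u-ci["cx"])/ci["fx"]*Z,-(v-ci["cy"])/ci["fy"]*Z,-Z],1)@T[:3,:3].T+T[:3,3]
    r=q[:,:2]-[.495,.05];s=r@[-.473,-.881];t=r@[.881,-.473]
    k=(abs(t)<.06)&(abs(s)<.09)&(q[:,2]>.01)&(q[:,2]<.17);s,t,z=s[k],t[k],q[k,2]
    print(c,len(s))
    for s0 in np.arange(-.085,.085,.006):
        j=(s>=s0)&(s<s0+.006)
        if j.sum()>4: print(int(round(s0*1e3+3)),j.sum(),np.round(np.percentile(z[j],[5,50,95])*1e3).astype(int))
    if c=="side":cv2.imwrite("pics/s_%d.png"%(state()["time"]*100),cv2.resize(im[130:280,240:440],(800,600),interpolation=3))
E
python3 m.py
```

```text
time: 5.25
tool_pos: [0.4999, 0.0597, 0.1116]
tool_rot: [-0.001, 0.244, 0.97, -0.0]
contact_force: [0.1, 0.6, -0.0]
gripper_width: -0.006
grasp_force: 0.0
time: 6.0
tool_pos: [0.5557, 0.1612, 0.1921]
tool_rot: [-0.0, 0.243, 0.97, 0.0]
contact_force: [0.1, 0.1, -0.1]
gripper_width: -0.004
grasp_force: 0.0
side 2698
-70 138 [10 17 28]
-64 321 [15 31 46]
-58 323 [39 54 69]
-52 293 [11 71 82]
-46 131 [ 11  83 111]
-40 104 [ 10 110 113]
-34 112 [ 10 110 114]
-28 98 [ 10 110 113]
-22 103 [ 10 110 112]
-16 104 [ 10 109 112]
-10 102 [ 10 108 111]
-4 118 [ 10 106 110]
2 64 [ 10  12 110]
8 46 [10 11 13]
14 35 [10 11 14]
20 48 [11 13 14]
26 59 [11 13 14]
32 64 [12 13 15]
38 55 [12 13 15]
44 6 [14 15 15]
62 70 [21 24 26]
68 66 [21 24 26]
74 145 [11 20 25]
80 88 [11 16 23]
top 3239
-76 22 [10 13 16]
-70 73 [16 21 32]
-64 63 [34 45 54]
-58 65 [56 65 75]
-52 65 [78 87 96]
-46 109 [ 99 110 115]
-40 150 [108 112 116]
-34 161 [108 112 115]
-28 151 [107 111 115]
-22 165 [106 111 115]
-16 183 [ 12 110 114]
-10 220 [ 11 108 113]
-4 212 [ 11 106 113]
2 90 [10 12 16]
8 99 [10 12 15]
14 22 [11 13 16]
20 131 [11 14 17]
26 127 [11 13 16]
32 131 [10 14 17]
38 135 [11 14 18]
44 137 [10 13 18]
50 134 [10 13 18]
56 124 [11 14 24]
62 158 [20 25 30]
68 158 [19 24 28]
74 154 [14 22 26]
```

The tab is now bent ~1.4 rad (slope -0.11, cover at 1.29) and the case hasn't moved. Next I'll lower behind the cover and push it along its arc, near the crease.

```bash
python3 -m handwheel '[[[0,0,-0.028,0,0,0],[0,0,-0.028,0,0,0],[0,0,-0.030,0,0,0],[-0.0057,-0.0107,0,0,0,0],[-0.0057,-0.0107,0,0,0,0],[-0.0057,-0.0107,0,0,0,0],[-0.0057,-0.0107,0,0,0,0],[-0.0057,-0.0107,0,0,0,0],[-0.0024,-0.0044,-0.0018,0,0,0],[-0.0024,-0.0044,-0.0018,0,0,0],[-0.0024,-0.0044,-0.0018,0,0,0],[-0.0024,-0.0044,-0.0018,0,0,0]]]'
python3 m.py
```

```text
time: 7.1
tool_pos: [0.5177, 0.0882, 0.0998]
tool_rot: [0.001, 0.244, 0.97, 0.0]
contact_force: [0.4, 0.2, 1.2]
gripper_width: 0.006
grasp_force: 0.7
side 2867
-82 7 [151 161 168]
-76 9 [156 164 169]
-70 99 [ 10  16 151]
-64 201 [14 25 36]
-58 185 [30 40 56]
-52 244 [ 11  53 148]
-46 189 [ 11  64 144]
-40 116 [ 10  79 143]
-34 163 [ 11 106 155]
-28 178 [ 11 108 168]
-22 133 [ 10 105 109]
-16 129 [ 11 104 152]
-10 150 [ 10 103 157]
-4 148 [ 10 101 161]
2 147 [ 10  99 168]
8 115 [ 11  98 102]
14 46 [ 10  12 101]
20 42 [12 13 15]
26 70 [11 13 14]
32 62 [11 13 15]
38 49 [12 13 15]
44 8 [14 14 15]
56 8 [22 23 24]
62 60 [22 24 26]
68 67 [21 23 26]
74 150 [11 20 24]
80 89 [11 17 23]
top 2101
-76 5 [11 15 17]
-70 25 [14 20 28]
-64 24 [28 34 39]
-58 26 [41 48 53]
-52 28 [54 62 65]
-46 30 [68 74 81]
-40 36 [81 88 94]
-34 38 [ 95 101 106]
-28 48 [104 108 111]
-22 27 [102 107 110]
-16 27 [100 105 108]
-10 53 [100 104 107]
-4 48 [ 98 101 106]
2 105 [ 10  16 104]
8 167 [ 11  94 101]
14 24 [10 12 85]
20 123 [11 14 17]
26 133 [10 13 17]
32 133 [11 14 17]
38 136 [10 14 18]
44 136 [11 14 18]
50 138 [11 13 17]
56 120 [11 14 24]
62 153 [20 25 29]
68 160 [19 23 27]
74 158 [14 22 26]
```

```bash
python3 -m handwheel '[[[-0.0025,-0.0046,-0.0032,0,0,0],[-0.0025,-0.0046,-0.0032,0,0,0],[-0.0025,-0.0046,-0.0032,0,0,0],[-0.0021,-0.0039,-0.0042,0,0,0],[-0.0021,-0.0039,-0.0042,0,0,0],[-0.0021,-0.0039,-0.0042,0,0,0],[-0.0017,-0.0031,-0.005,0,0,0],[-0.0017,-0.0031,-0.005,0,0,0],[-0.0017,-0.0031,-0.005,0,0,0],[0,0,0,0,0,0]]]'
python3 m.py
```

```text
time: 8.03
tool_pos: [0.4971, 0.0532, 0.0603]
tool_rot: [-0.001, 0.245, 0.97, -0.0]
contact_force: [-0.7, -0.5, 0.3]
gripper_width: 0.0
grasp_force: 0.0
side 2474
-70 16 [10 12 15]
-64 9 [10 15 90]
-58 15 [138 150 153]
-52 31 [ 11 126 151]
-46 33 [ 10 129 144]
-40 31 [ 10 114 136]
-34 29 [ 10  36 163]
-28 23 [ 10  13 166]
-22 21 [ 11 110 161]
-16 49 [ 10 133 168]
-10 85 [ 11 128 166]
-4 42 [ 11  92 149]
2 74 [ 11  79 158]
8 157 [ 11  89 164]
14 176 [ 11  80 163]
20 216 [ 12  62 153]
26 286 [ 12  55 150]
32 279 [ 12  48 162]
38 278 [ 13  43 165]
44 147 [ 15  39 159]
50 44 [132 140 156]
56 57 [ 24 149 154]
62 71 [ 23  24 149]
68 76 [21 23 26]
74 135 [12 20 24]
80 93 [11 17 22]
top 1417
-70 16 [17 20 23]
-64 20 [16 20 24]
-58 21 [21 24 27]
-52 25 [24 27 33]
-46 29 [28 31 34]
-40 31 [32 34 39]
-34 31 [34 38 42]
-28 31 [39 41 45]
-22 30 [42 45 48]
-16 31 [46 48 53]
-10 33 [48 51 56]
-4 39 [52 56 59]
2 41 [55 61 64]
8 48 [58 62 66]
14 60 [61 65 69]
20 52 [12 62 67]
26 40 [12 54 62]
32 20 [11 31 50]
38 49 [13 40 45]
44 61 [11 15 39]
50 131 [ 11  15 156]
56 120 [ 11  15 153]
62 146 [20 24 29]
68 157 [19 23 27]
74 155 [15 22 26]
```

The cover is at ~0.53 and the tab bend is still ~1.37, so the tab edge is heading for the ledge at x ≈ 46 mm. Next I'll move over the crease and press down partway, then check.

```bash
python3 -m handwheel '[[[0,0,0.018,0,0,0],[-0.0038,-0.007,0,0,0,0],[-0.0038,-0.007,0,0,0,0],[-0.0038,-0.007,0,0,0,0],[0,0,-0.007,0,0,0],[0,0,-0.006,0,0,0],[0,0,-0.005,0,0,0],[-0.0005,-0.0009,-0.005,0,0,0],[-0.0005,-0.0009,-0.005,0,0,0],[-0.0005,-0.0009,-0.005,0,0,0],[-0.0005,-0.0009,-0.005,0,0,0],[0,0,-0.004,0,0,0],[0,0,0,0,0,0]]]'
python3 m.py | sed -n '/top/,$p'; ls pics
```

```text
time: 9.22
tool_pos: [0.4844, 0.0293, 0.0368]
tool_rot: [-0.001, 0.244, 0.97, 0.0]
contact_force: [0.6, -1.1, 0.3]
gripper_width: 0.001
grasp_force: 0.0
top 721
-70 16 [12 18 21]
-64 7 [15 19 22]
-58 5 [15 17 21]
-34 14 [22 26 28]
-28 20 [22 25 28]
-22 22 [20 25 29]
-16 25 [24 27 30]
-10 29 [25 28 33]
-4 32 [26 29 32]
2 33 [26 31 34]
8 29 [28 33 36]
14 32 [30 33 36]
20 33 [30 35 38]
26 36 [12 35 39]
32 41 [12 33 38]
38 51 [11 30 33]
44 59 [14 27 31]
50 61 [13 24 29]
56 41 [12 20 24]
62 27 [21 25 29]
68 26 [19 24 27]
74 44 [17 22 27]
80 21 [126 129 133]
86 11 [124 126 129]
s_605.png
s_715.png
s_808.png
s_926.png
side0.png
side1.png
top0.png
```

The tab edge is on the ledge right at the lip's mouth (x ≈ 57, z ≈ 20 mm). I'll keep pressing.

```bash
python3 -m handwheel '[[[-0.0005,-0.0009,-0.003,0,0,0],[-0.0005,-0.0009,-0.003,0,0,0],[0,0,-0.003,0,0,0],[0,0,-0.003,0,0,0],[0,0,-0.003,0,0,0],[0,0,-0.002,0,0,0],[0,0,0,0,0,0]]]'
```

```text
time: 9.9
tool_pos: [0.4836, 0.0272, 0.0203]
tool_rot: [-0.0, 0.244, 0.97, -0.0]
contact_force: [-0.2, -0.7, -0.5]
gripper_width: -0.003
grasp_force: 0.0
```

```bash
python3 m.py | sed -n '/top/,$p'; ls pics
```

```text
top 717
-70 19 [16 17 21]
-64 14 [12 16 20]
-58 12 [16 18 23]
-52 7 [14 17 19]
-46 5 [16 17 18]
-28 17 [14 19 21]
-22 21 [15 19 23]
-16 24 [14 18 22]
-10 24 [13 19 22]
-4 32 [14 18 21]
2 31 [15 19 23]
8 32 [14 19 22]
14 31 [15 19 24]
20 31 [16 20 23]
26 35 [15 20 22]
32 40 [11 18 30]
38 44 [13 18 25]
44 55 [12 17 67]
50 63 [ 12  17 139]
56 52 [ 12  17 155]
62 35 [22 24 28]
68 27 [20 23 28]
74 32 [13 22 26]
80 5 [113 114 115]
86 21 [109 112 115]
s_605.png
s_715.png
s_808.png
s_926.png
s_994.png
side0.png
side1.png
top0.png
```

Nearly flat, with the edge under the lip. I'll press gently to seat it, hold, then lift straight up and look.

```bash
python3 -m handwheel '[[[0,0,-0.0015,0,0,0],[0,0,-0.0015,0,0,0],[0,0,-0.001,0,0,0],[0,0,0,0,0,0],[0,0,0,0,0,0]]]'
```

```text
time: 10.42
tool_pos: [0.4837, 0.0273, 0.0173]
tool_rot: [-0.0, 0.244, 0.97, -0.0]
contact_force: [-2.1, -0.4, 5.8]
gripper_width: 0.001
grasp_force: 2.8
```

```bash
python3 -m handwheel '[[[0,0,-0.001,0,0,0],[0,0,-0.0005,0,0,0],[0,0,0,0,0,0],[0,0,0,0,0,0],[0,0,0.01,0,0,0],[0,0,0.03,0,0,0],[0,0,0.04,0,0,0],[0,0,0.04,0,0,0],[0.01,0.035,0.01,0,0,0],[0.01,0.035,0,0,0,0],[0.01,0.035,0,0,0,0],[0,0.035,0,0,0,0],[0,0.035,0,0,0,0],[0,0,0,0,0,0],[0,0,0,0,0,0]]]'
python3 m.py | sed -n '/top/,$p'
python3 - <<'E'
from h import *
for c,(y,x) in (("top",(180,190)),("side",(180,240))):
    im,d=grab_frame(c);cv2.imwrite(f"pics/{c}_f.png",cv2.resize(im[y:y+120,x:x+160],(800,600),interpolation=3));ci=camera_info(c)
    for t,z in (("case",0),("spine",.016),("crease",.017),("lip_mouth",.0185)):
        print(c,t,[(round(r["conf"],2),np.round(onz(ci,r["position"],z),4)) for r in pinpoint(c,t)[:1]])
E
```

```text
time: 11.67
tool_pos: [0.5135, 0.2038, 0.1453]
tool_rot: [0.0, 0.243, 0.97, -0.0]
contact_force: [-0.5, 0.4, 0.6]
gripper_width: -0.0
grasp_force: 0.0
top 3788
-76 21 [11 15 18]
-70 149 [13 18 21]
-64 147 [12 17 21]
-58 147 [13 17 21]
-52 153 [13 17 21]
-46 156 [13 17 21]
-40 149 [13 16 20]
-34 152 [13 17 21]
-28 152 [13 16 21]
-22 149 [13 17 21]
-16 149 [13 17 20]
-10 152 [13 17 21]
-4 150 [13 17 21]
2 156 [13 17 21]
8 146 [12 16 20]
14 151 [13 17 21]
20 154 [12 17 21]
26 152 [14 17 21]
32 152 [12 16 20]
38 152 [12 16 20]
44 149 [12 16 21]
50 148 [12 16 21]
56 136 [12 17 25]
62 153 [20 24 29]
68 159 [19 24 28]
74 154 [14 22 27]
top case [(0.81, array([0.4974, 0.048 , 0.    ]))]
top spine [(0.68, array([0.526 , 0.1138, 0.016 ]))]
top crease [(0.71, array([0.4765, 0.0231, 0.017 ]))]
top lip_mouth [(0.78, array([ 0.4638, -0.0057,  0.0185]))]
side case [(0.83, array([0.4949, 0.0534, 0.    ]))]
side spine [(0.79, array([0.5334, 0.1273, 0.016 ]))]
side crease [(0.58, array([0.4795, 0.021 , 0.017 ]))]
side lip_mouth [(0.75, array([ 0.5546, -0.2999,  0.0185]))]
```

View pics/top_f.png

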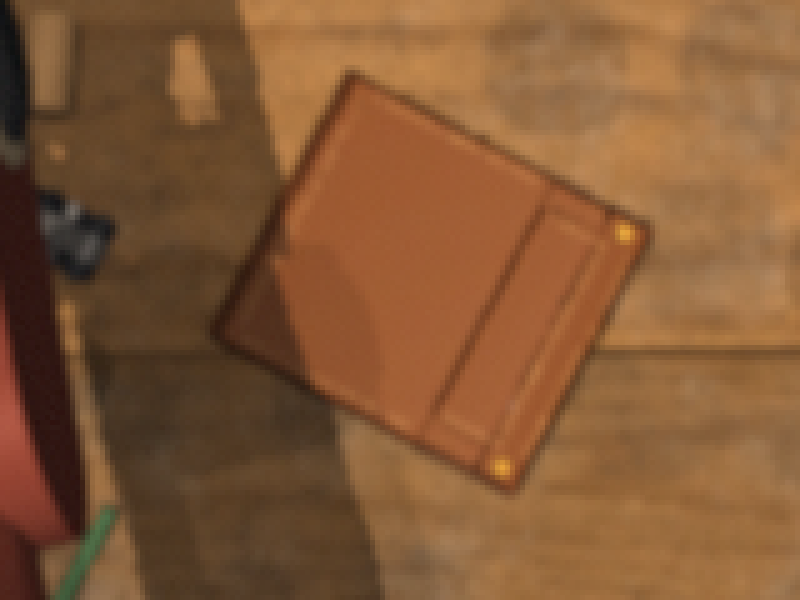

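View pics/side_f.png

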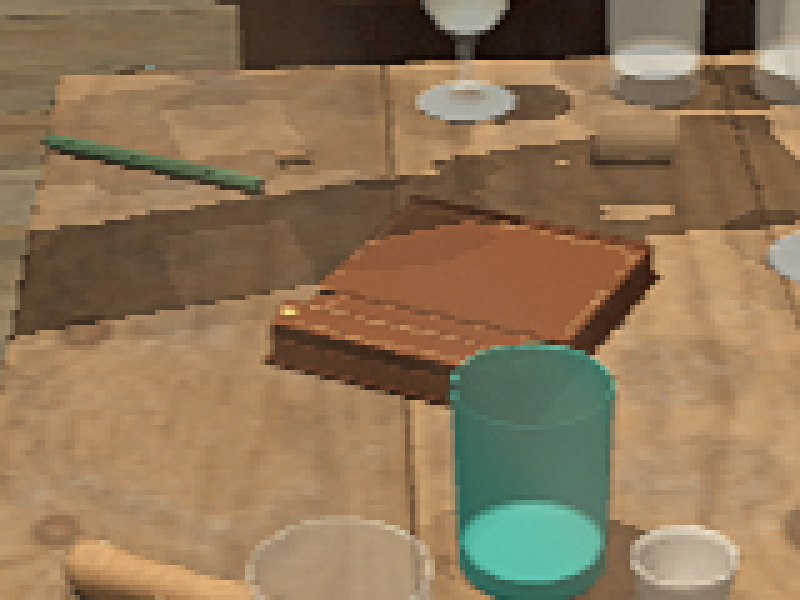

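Both views show the case closed. The cover is flat at 17 mm, the crease runs from (545,190) to (435,420) in the top crop, and the tab lies under the lip. The case and the things around it haven't moved, and the robot is clear.

```bash
python3 -c "from plant import job_done; print(job_done())"
```

```text
the job is handed in; nothing more can be done
None
```

The order-pad case is closed: cover and tab lie flat with the tab's edge under the lip, the case and the things around it were left in place, and I handed the job in after about 12 s of the 48 s allowed.

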